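# Shut and lock the charging case

## Task

Push the ajar cover of the charging case down until it is shut, then set a fingertip in the slot of the red quarter-turn fastener and turn it clockwise to its stop, so that the slot points at the yellow mark and the cover is locked; take the fingers away again. Only push: do not lift the cover, do not turn the fastener before the cover is shut, and leave the other things on the bench where they are.

Things in the scene. Friction and masses are not known exactly. Their poses are not given: they have to be found in the camera images.
- case: the charging case, a grey steel box fixed to the bench, 240 (its x) x 280 (its y) x 100 high, open at the top under its hinged cover. Origin: centre of its underside, on the bench. Its -x side is its front, towards the robot; the cover is hinged along its top edge on the +x (far) side
- cover (a joint): opening angle of the cover in rad: 0 = shut flush on the case, larger = its front edge raised. It starts ajar at 0.3 to 0.6. A stiff hinge holds it where it is left; some 2 to 6 N of push downwards near its front closes it. The aluminium cover is 240 x 280 and 6 thick; the hinge line is at case x = +120, height 100
- cover_push (a point): point on the cover's upper face, 190 from the hinge line and 100 to the left (+y) of its middle: a bare place beside the fastener to push on. Its axes are the cover's: z is normal to the cover, outwards; shut, this point is at height 106
- cover_push_right (a point): the mirror point, 100 to the right (-y) of the cover's middle
- fastener (a joint): turn of the quarter-turn cam fastener in rad: starts 0 to 0.25 (unlocked, slot across the case); 1.571 = locked, at its end stop, slot pointing front to back at the yellow mark. It grows CLOCKWISE seen from above. It turns against light friction (0.1 N m) and stays where it is left.
- fastener_slot (a point): on the fastener's axis, on its slot's floor; cover shut: case x = -45, y = 0, height 110. Red disc, 92 diameter, 4 thick, on the cover, with two half-moon ribs rising 16 above this point; between them the straight slot, 36 wide, 84 long, open at both ends, yellow line on its floor. y axis along the slot, z out of the cover. Shut fingertips fit in beside the axis and sweep the rib round
- battery_mid (a point): bystander, loose: spare black battery block with a yellow label, 55 x 40 x 70, standing close beside the left (+y) flank of the case; point at its centre
- spray_mid (a point): bystander, loose: blue bottle, 68 diameter, 200 tall; point at mid-height
- glue_mid (a point): bystander, loose: white bottle with red cap, 56 diameter, 150 tall; point at mid-height
- tape_mid (a point): bystander, loose: amber roll of tape lying flat, 100 diameter, 45 high; point at its centre
- driver_mid (a point): bystander, loose: screwdriver with green handle lying flat close along the right (-y) flank of the case, about 200 long; point near its middle

How it is judged:
On the way, in this order (a step that is already met when the one before it is completed fails the run):
1. the cover is pushed shut with the fastener still unlocked (value of joint cover below 0.03 rad and value of joint fastener below 0.5 rad), for 0.2 s.
2. the fastener is being turned by the fingers at it, with the cover shut (value of joint cover below 0.03 rad and value of joint fastener above 0.6 rad and distance between the grasp point and fastener_slot below 0.09 m).
3. the fastener is turned home and the cover is locked (value of joint cover below 0.03 rad and value of joint fastener above 1.4 rad), for 0.2 s.
At the end, for the whole second after the job is handed in: the cover is shut (within 0.03 rad) and the fastener is turned clockwise to within 0.17 rad of its stop (1.40 rad or more), at rest, with the robot clear (all of step 3 and velocity of joint fastener between -0.05 and 0.05 rad/s); the robot touches nothing.
It fails at once if the cover is lifted wider than it stood (beyond 0.75 rad) (value of joint cover above 0.75 rad).
It fails at once if the fastener is turned (beyond 0.6 rad) while the cover stands open (value of joint fastener above 0.6 rad and value of joint cover above 0.06 rad).
It fails at once if a bystander is moved by more than 20 mm, or lifted (distance of any of battery_mid, spray_mid, glue_mid, tape_mid, driver_mid from where it was at the start of the episode above 0.02 m).
It also fails if it takes over 48 s, if anything falls off the work surface, if the arm or the gripper's body presses on something with over 40 N, if the wrist force passes 120 N, or if a joint passes its speed limit or range.

## Robot

A 7-joint arm with a two-finger parallel gripper is mounted at the origin on the work surface. World frame = base frame: x ahead of the robot, y to its left, z up, the work surface at z = 0. Lengths are in m, angles in rad, forces in N, time in s.
With the tool pointing down it reaches from about 0.425 to 0.975 m from the base axis. Payload 16.7 kg.
Tool frame: the origin (TCP) lies at the centre of the arm's flange, where the gripper is bolted on; the fingertips stand 173 mm ahead of it and the grasp point (between the pads) lies 155 mm ahead of it; z points along the fingers, y is the line along which they close (so a half turn about z gives the same grasp; the last joint's range is limited). The gripper opens to 85 mm and grips with 20 to 120 N. Pads are 22 mm wide; open, the fingers measure 114 mm over their backs; the gripper's body (76 mm by 85 mm) begins 54 mm behind the grasp point. The pads swing forward as they close: fully open they stand 13 mm farther back than shut.
Start: joints at [1.175, 0.426, 0.074, 1.606, -0.034, 1.111, -0.067], TCP at [0.165, -0.655, 0.405] pointing down, gripper open.
Joint ranges: [-2.85, 2.85], [-0.5, 2.14], [-1.23, 1.37], [0.21, 2.46], [-1.02, 4.16], [0.16, 2.05], [-2.73, 2.73]. Speed limits (rad/s): [1.89, 1.89, 2.39, 2.39, 3.01, 3.01, 3.01].

## Interface

Orientations are given as a unit quaternion [w, x, y, z].
In Python, from station import ctrl gives the robot as it stands. The module is installed in compiled form; this text tells all that it offers.
- The arm moves only by the shell command python3 -m crank 'ROWS' [FORCE]. ROWS is JSON, a list of rows, each a list of 3 entries, a list of its own where there are three numbers: the shift along the world's x, y, z as a fraction of full scale, then the turn, a rotation vector about the world's x, y, z as a fraction of full scale, then the closure, from -1 (fully open) to 1 (shut). In form: [[[tx, ty, tz], [rx, ry, rz], hand], ...]. A call has 1 to 20 rows; each row shifts and turns the commanded pose from where the row before left it; what a row does not reach is not made up. Full scale, the value 1, is 3 cm for a shift and 8 degrees for a turn. A row lasts 1/8 s, in which the tool goes at most 62.5 mm and 10.7 degrees, less where a joint would pass 70% of its speed; a pose out of reach is approached as far as the arm can. A call with a number of a shift or a turn outside -1 to 1 is refused whole. A call with a gripper value outside its range is refused whole. The fingers move at their own pace and stop on an object; FORCE is the grip in N (left out, the last holds). Time passes only in rows, so rows that do not move let the fingers close. It gives the time, the measured TCP pose, the force, the opening and the grip force at its end, in the units of the state.
- ctrl.observe(): the state, without advancing time (a new reading comes with each control period).
- ctrl.snapshot(name): name is "side" or "top"; returns a dict with "pixels" (480x640x3 uint8, red, green, blue), "fx", "fy", "cx", "cy" (pixels), "T" (4x4, takes a point from camera to world coordinates). Camera axes: x right, y up, looking along -z (the intrinsics and any distortion apply to the point x, -y, -z); pixel columns grow to the right and rows downward; lengths in m; the calibration is good to about 2 mm. A picture is of the moment at which its call begins. There is no depth.
- ctrl.finish_job(): hands the job in; it is judged then, once.
The state is a dict: "time_s": time; "q": joint angles; "qd": joint speeds; "joint_torque": joint torques, N m; "position": TCP position; "orientation": TCP orientation; "ft_force": force on the tool from outside, world axes, zero at the start; "wrist_torque": the same for the moment, N m; "grip_width": finger opening in m; "finger_force": force on a finger pad.
Only numpy, scipy, OpenCV 4.12 (cv2) and the standard library are available. Lean on these libraries where they do the work, as an engineer would, in place of code of your own. Each camera call takes 0.05 s, during which the arm holds its last target. There are 200 camera calls.

## Working session

There is one attempt and no reset: what is moved stays moved. The work goes in short steps, Python scripts to look and compute and a shell command to move; the robot and the scene stay as the last step left them, time stands still between calls to the robot, and variables do not carry over. Pictures are saved under pics/ and viewed, at most 10 in all, crops included, and the job is handed in when it is done.

```bash
mkdir -p pics; python3 - <<'E'
from station import ctrl
import cv2, json
for n in("side","top"):
    s=ctrl.snapshot(n); cv2.imwrite(f"pics/{n}0.png",s["pixels"][:,:,::-1])
    print(n,{k:(v.tolist() if hasattr(v,'tolist') else v) for k,v in s.items() if k!="pixels"})
o=ctrl.observe(); print(o)
E
```

```text
side {'fx': 545.3881935737166, 'fy': 545.3881935737166, 'cx': 317.27964782935766, 'cy': 241.26056900818858, 'T': [[-0.7424162355946596, 0.5221957902697955, -0.41967807871028806, 0.01446599036248537], [-0.6699349774578635, -0.5765417657385864, 0.4677464252536464, 0.6942173983860341], [0.002293273639792707, 0.6284195644500072, 0.7778711923657261, 1.21397389453739], [0.0, 0.0, 0.0, 1.0]]}
top {'fx': 459.73835027529424, 'fy': 459.73835027529424, 'cx': 328.5467556537662, 'cy': 237.62902277967095, 'T': [[0.014552838769552863, 0.9893244304232407, -0.14500133189553033, 0.45930066723322927], [-0.9998783846676902, 0.013585682202554258, -0.007658009755916194, -0.0016266622677230103], [-0.005606314125867668, 0.14509514329164, 0.9894018236465407, 1.190270076301644], [0.0, 0.0, 0.0, 1.0]]}
{'time_s': 0.1, 'q': array([ 1.17448572,  0.42667225,  0.07386912,  1.60655412, -0.03410557,
        1.11078688, -0.06709401]), 'qd': array([-0.00031279, -0.00114142,  0.00118681, -0.00301118, -0.00074616,
        0.00091894, -0.00121833]), 'joint_torque': array([ 1.05626840e-02, -9.51525021e+01,  3.77312958e+00, -4.64402390e+01,
        1.99008227e-02,  6.41168052e-03,  7.33421302e-06]), 'position': array([ 0.16484954, -0.65438559,  0.40407421]), 'orientation': array([-5.69340858e-04,  9.92397711e-01,  1.23070899e-01, -1.12708360e-04]), 'ft_force': array([ 0.94064616,  0.04918998, -1.05919065]), 'wrist_torque': array([ 0.02353836, -0.00680337, -0.01508502]), 'finger_force': 0.0, 'grip_width': 0.08521520106642778}
```

View pics/side0.png

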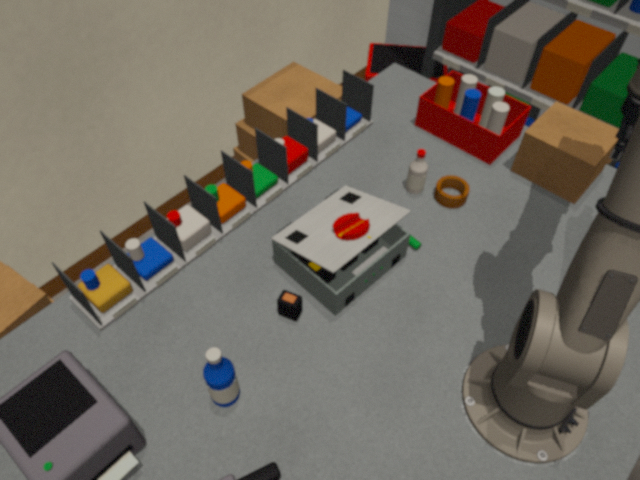

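View pics/top0.png

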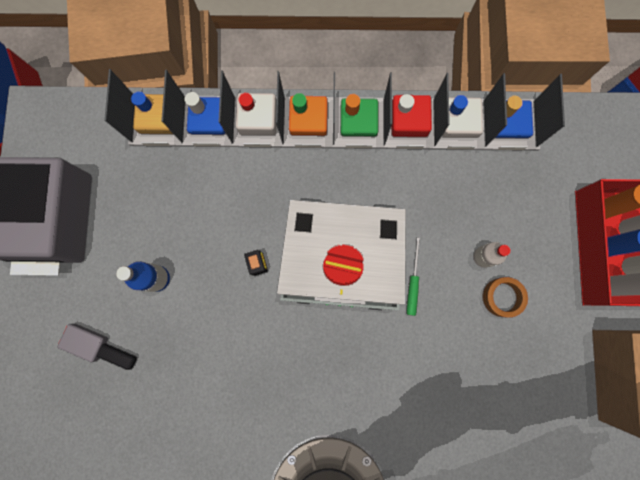

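The side picture shows the case at about (345,245) with the cover ajar. The battery is at (290,305), blue bottle at (222,378), glue at (417,175) and tape at (452,191). In the top picture the cover spans columns 280-405 and rows 200-305. The fastener is at (343,265), the battery at (257,262) and the driver at (413,280).

```bash
python3 - <<'E'
import cv2
a=cv2.imread("pics/top0.png")[190:320,240:430]; cv2.imwrite("pics/topc.png",cv2.resize(a,None,fx=4,fy=4,interpolation=cv2.INTER_CUBIC))
a=cv2.imread("pics/side0.png")[175:325,260:440]; cv2.imwrite("pics/sidec.png",cv2.resize(a,None,fx=4,fy=4,interpolation=cv2.INTER_CUBIC))
E
```

```text
(no output)
```

View pics/topc.png

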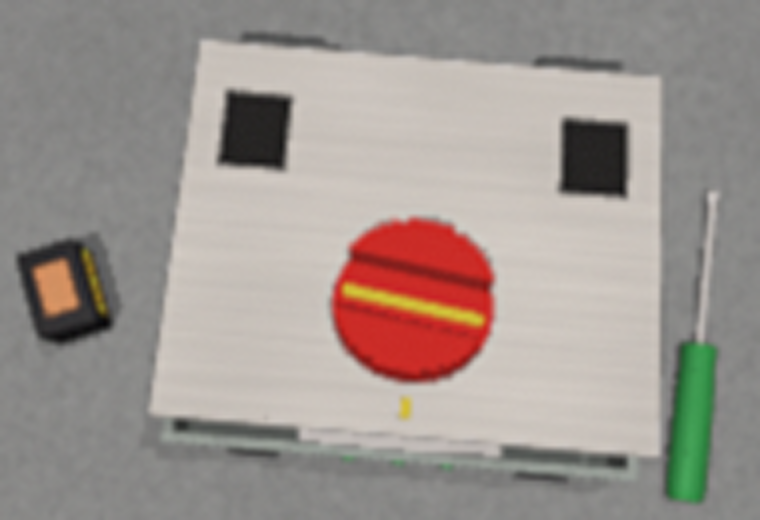

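View pics/sidec.png

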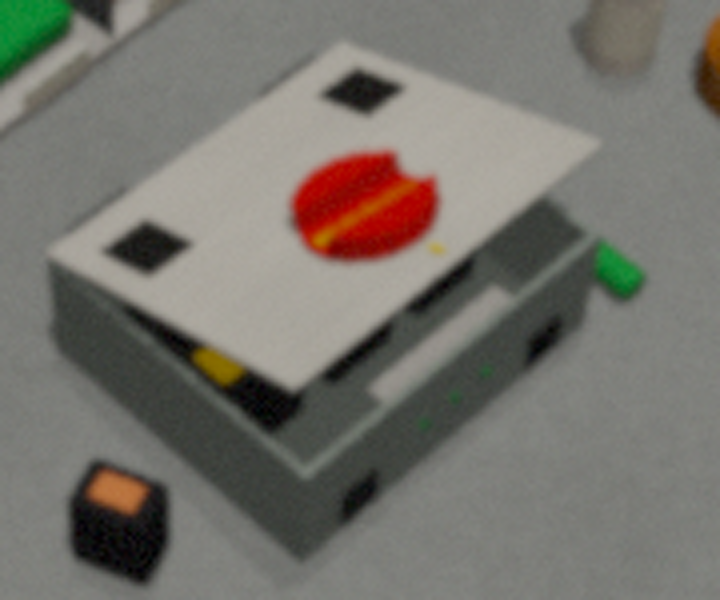

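Top crop, cover corners: far-left (290.5,200), far-right (405,209), front-left (277.5,293), front-right (404,304). Side crop, cover corners: (272.5,239), (346,185.5), (410,211), (334,272). The front rim corners of the case are at (336,293) and (409,235). I'll fit the case pose and both angles to these.

```bash
cat >g.py <<'E'
import numpy as np
from scipy.optimize import least_squares
from scipy.spatial.transform import Rotation as R
from station import ctrl
def proj(s,P):
    T=np.array(s["T"]); c=(np.asarray(P)-T[:3,3])@T[:3,:3]
    return np.array([s["cx"]+s["fx"]*c[0]/-c[2], s["cy"]+s["fy"]*c[1]/c[2]])
def cov(p,s,y,h):  # world pt on cover: s from hinge, lateral y, h above lower face
    x,yy,yaw,th=p[:4]; a=.12-s*np.cos(th)+h*np.sin(th); z=.1+s*np.sin(th)+h*np.cos(th)
    return np.array([x+a*np.cos(yaw)-y*np.sin(yaw), yy+a*np.sin(yaw)+y*np.cos(yaw), z])
def slot(p,r): # along slot; phi from +y, clockwise seen from above
    f=p[4]; return cov(p,.165-r*np.sin(f),r*np.cos(f),.01)
E
python3 - <<'E'
from g import *
S={n:ctrl.snapshot(n) for n in("top","side")}
t=lambda u,v:(240+u/4,190+v/4); d=lambda u,v:(260+u/4,175+v/4)
obs=[("top",t(202,41),lambda p:cov(p,0,.14,.006)),("top",t(660,76),lambda p:cov(p,0,-.14,.006)),
("top",t(150,413),lambda p:cov(p,.24,.14,.006)),("top",t(657,456),lambda p:cov(p,.24,-.14,.006)),
("top",t(345,289),lambda p:slot(p,.042)),("top",t(482,320),lambda p:slot(p,-.042)),
("side",d(50,255),lambda p:cov(p,0,.14,.006)),("side",d(343,42),lambda p:cov(p,0,-.14,.006)),
("side",d(295,388),lambda p:cov(p,.24,.14,.006)),("side",d(600,145),lambda p:cov(p,.24,-.14,.006)),
("side",d(305,472),lambda p:cov([*p[:3],0],.24,.14,0)),("side",d(597,240),lambda p:cov([*p[:3],0],.24,-.14,0)),
("side",d(318,243),lambda p:slot(p,.042)),("side",d(420,185),lambda p:slot(p,-.042))]
f=lambda p:np.concatenate([proj(S[n],g(p))-u for n,u,g in obs])
r=least_squares(f,[.5,0,0,.4,.1],loss="soft_l1"); p=r.x; print(p); print(f(p).reshape(-1,2).round(1).tolist())
np.save("p.npy",p)
sh=[*p[:3],0,p[4]]
for nm,P in dict(push=cov(p,.19,.1,.006),pushR=cov(p,.19,-.1,.006),fe=cov(p,.24,0,.006),push_shut=cov(sh,.19,.1,.006),pushR_shut=cov(sh,.19,-.1,.006),slot_shut=slot(sh,0),slot=slot(p,0)).items(): print(nm,P.round(4))
E
```

```text
[ 0.57865914 -0.03013047 -0.06923565  0.3170012   0.15348967]
[[-0.5, -0.7], [0.9, -0.1], [-0.5, 0.3], [1.0, 0.4], [-1.1, 0.1], [1.2, 0.7], [-1.5, -0.8], [-0.4, -0.3], [-0.6, 0.3], [0.7, -0.8], [0.1, 1.9], [1.3, -1.4], [-1.0, 1.0], [-0.2, -0.3]]
push [0.5271 0.0737 0.1649]
pushR [ 0.5132 -0.1258  0.1649]
fe [ 0.4727 -0.0228  0.1805]
push_shut [0.5157 0.0745 0.106 ]
pushR_shut [ 0.5019 -0.125   0.106 ]
slot_shut [ 0.5338 -0.027   0.11  ]
slot [ 0.5451 -0.0278  0.1609]
```

The fit is good to about 1 px: cover at 0.32 rad, fastener at 0.15 rad, case yaw -4°. Next I'll fly to above the right push point, turning the tool so that its y axis lies along the slot.

```bash
python3 -m crank '[[[0.63,0.98,0],[0,0,-0.19],1],[[0.63,0.98,0],[0,0,-0.19],1],[[0.63,0.98,0],[0,0,-0.19],1],[[0.63,0.98,0],[0,0,-0.19],1],[[0.63,0.98,0],[0,0,-0.19],1],[[0.63,0.98,0],[0,0,-0.19],1],[[0.63,0.98,0],[0,0,-0.19],1],[[0.63,0.98,0],[0,0,-0.19],1],[[0.63,0.98,0],[0,0,-0.19],1],[[0.63,0.98,0],[0,0,-0.19],1],[[0.63,0.98,0],[0,0,-0.19],1],[[0.63,0.98,0],[0,0,-0.19],1],[[0.63,0.98,0],[0,0,-0.19],1],[[0.63,0.98,0],[0,0,-0.19],1],[[0.63,0.98,0],[0,0,-0.19],1],[[0.63,0.98,0],[0,0,-0.19],1],[[0.63,0.98,0],[0,0,-0.19],1],[[0.63,0.98,0],[0,0,-0.19],1],[[0,0,0],[0,0,0],1]]' 20; python3 -c "
from station import ctrl
o=ctrl.observe();print(o['q'].round(2),o['grip_width'])"
```

```text
time_s: 2.58
position: [0.5061, -0.123, 0.4046]
orientation: [-0.0, 0.994, -0.113, 0.0]
ft_force: [-0.7, 0.0, -0.4]
grip_width: -0.0
finger_force: 0.0
[ 0.34  0.19 -0.26  1.94  0.05  1.02 -1.74] -2.7613671058815064e-05
```

```bash
python3 -m crank '[[[0,0,-0.6],[0,0,0],1],[[0,0,-0.6],[0,0,0],1],[[0,0,-0.6],[0,0,0],1],[[0,0,-0.4],[0,0,0],1],[[0,0,-0.4],[0,0,0],1],[[0,0,-0.4],[0,0,0],1],[[0,0,-0.4],[0,0,0],1],[[0,0,-0.4],[0,0,0],1],[[0,0,-0.2],[0,0,0],1],[[0,0,-0.2],[0,0,0],1],[[0,0,0],[0,0,0],1],[[0,0,0],[0,0,0],1]]'
```

```text
time_s: 4.08
position: [0.5051, -0.1253, 0.2794]
orientation: [0.0, 0.993, -0.115, 0.0]
ft_force: [-7.4, 1.1, 16.7]
grip_width: 0.0001
finger_force: 8.5
```

The cover is shut: the tip is at z 0.106 and meets 17 N. q7 would run out of range on the clockwise sweep, so I'll lift, spin the hand +180° and go above the left part of the slot.

```bash
python3 -m crank '[[[0,0,0],[0,0,0],1],[[0,0,0],[0,0,0],1],[[0,0,0.9],[0,0,0],1],[[0,0,0.9],[0,0,0],1],[[0,0,0.9],[0,0,1],1],[[0.1,0.4,0],[0,0,1],1],[[0.1,0.4,0],[0,0,1],1],[[0.1,0.4,0],[0,0,1],1],[[0.1,0.4,0],[0,0,1],1],[[0.1,0.4,0],[0,0,1],1],[[0.1,0.4,0],[0,0,1],1],[[0.1,0.4,0],[0,0,1],1],[[0.1,0.4,0],[0,0,1],1],[[0.1,0.4,0],[0,0,1],1],[[0.2,0.4,0],[0,0,1],1],[[0,0,0],[0,0,1],1],[[0,0,0],[0,0,1],1],[[0,0,0],[0,0,1],1],[[0,0,0],[0,0,1],1],[[0,0,0],[0,0,1],1]]' && python3 -m crank '[[[0,0,0],[0,0,1],1],[[0,0,0],[0,0,1],1],[[0,0,0],[0,0,1],1],[[0,0,0],[0,0,1],1],[[0,0,0],[0,0,1],1],[[0,0,0],[0,0,1],1],[[0,0,0],[0,0,0.5],1],[[0,0,0],[0,0,0],1]]'; python3 - <<'E'
from station import ctrl
import cv2
print(ctrl.observe()['q'].round(2))
a=ctrl.snapshot("top")["pixels"][190:330,250:430,::-1];b=ctrl.snapshot("side")["pixels"][175:315,260:440,::-1]
cv2.imwrite("pics/b.png",cv2.resize(cv2.vconcat([b]),None,fx=4,fy=4,interpolation=cv2.INTER_CUBIC))
E
```

```text
time_s: 6.58
position: [0.5382, -0.0053, 0.3597]
orientation: [0.0, 0.537, 0.844, 0.0]
ft_force: [0.4, -0.2, -0.5]
grip_width: -0.0001
finger_force: 0.0
time_s: 7.58
position: [0.5382, -0.0054, 0.3597]
orientation: [0.0, 0.115, 0.993, 0.0]
ft_force: [-0.1, -0.2, 0.6]
grip_width: -0.0001
finger_force: 0.0
[ 0.6   0.37 -0.86  1.92  0.33  1.    0.93]
```

View pics/b.png

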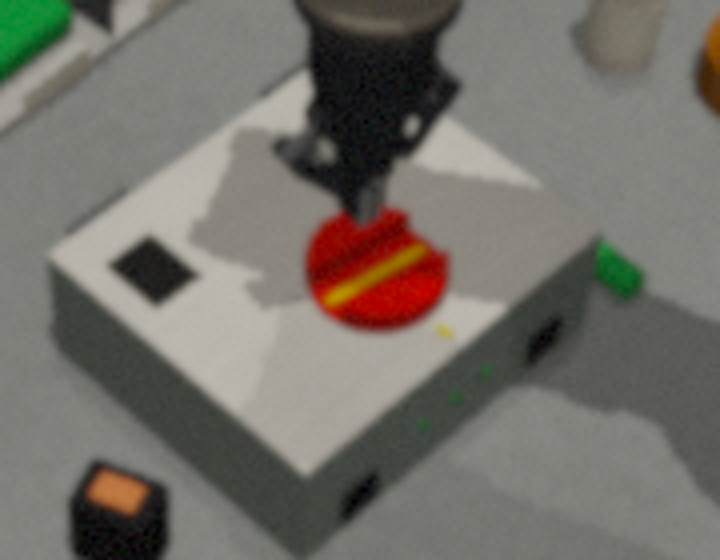

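The cover is shut. The slot line ends are at crop (330,300) and (425,250), i.e. (342.5,250) and (366.2,237.5). I'll check these against the prediction.

```bash
python3 - <<'E'
from g import *
s=ctrl.snapshot("side"); p=np.load("p.npy"); p[3]=0
print(proj(s,slot(p,.042)),proj(s,slot(p,-.042)))
T=np.array(s["T"])
P=[]
for u,v in((342.5,250),(366.2,237.5)):
    d=T[:3,:3]@[(u-s["cx"])/s["fx"],-(v-s["cy"])/s["fy"],-1]; P.append(T[:3,3]+d*(.11-T[2,3])/d[2])
P=np.array(P);print(P,P.mean(0),np.degrees(np.arctan2(*(P[0]-P[1])[1::-1])))
E
```

```text
[340.97850397 251.21563094] [366.6710509  236.67710007]
[[ 0.54271706  0.00831057  0.11      ]
 [ 0.5236536  -0.06497558  0.11      ]] [ 0.53318533 -0.02833251  0.11      ] 75.4191434636859
```

The position matches within 1-2 mm. Descending into the slot.

```bash
python3 -m crank '[[[0,0,-0.9],[0,0,0],1],[[0,0,-0.9],[0,0,0],1],[[0,0,-0.2],[0,0,0],1],[[0,0,-0.2],[0,0,0],1],[[0,0,-0.2],[0,0,0],1],[[0,0,0],[0,0,0],1]]'; python3 - <<'E'
import numpy as np
c=np.array([.5335,-.0275]); r=.023; a=np.radians(77-8*np.arange(13))
P=c+r*np.c_[np.cos(a),np.sin(a)]; print((np.diff(P,axis=0)/.03).round(2).tolist(), P[-1])
E
```

```text
time_s: 8.48
position: [0.5381, -0.0053, 0.2878]
orientation: [0.0, 0.115, 0.993, -0.0]
ft_force: [0.3, 0.7, 0.7]
grip_width: 0.0001
finger_force: 0.0
[[0.1, -0.03], [0.1, -0.05], [0.09, -0.06], [0.08, -0.07], [0.07, -0.08], [0.06, -0.09], [0.05, -0.1], [0.03, -0.1], [0.02, -0.11], [0.0, -0.11], [-0.01, -0.11], [-0.03, -0.1]] [ 0.55524693 -0.03498807]
```

```bash
python3 -m crank '[[[0.1,-0.03,0],[0,0,-1],1],[[0.1,-0.05,0],[0,0,-1],1],[[0.09,-0.06,0],[0,0,-1],1],[[0.08,-0.07,0],[0,0,-1],1],[[0.07,-0.08,0],[0,0,-1],1],[[0.06,-0.09,0],[0,0,-1],1],[[0.05,-0.1,0],[0,0,-1],1],[[0.03,-0.1,0],[0,0,-1],1],[[0.02,-0.11,0],[0,0,-1],1],[[0,-0.11,0],[0,0,-1],1],[[-0.01,-0.11,0],[0,0,0],1],[[-0.03,-0.1,0],[0,0,0],1],[[0,0,0],[0,0,0],1]]'; python3 - <<'E'
from station import ctrl
import cv2
print(ctrl.observe()['wrist_torque'])
b=ctrl.snapshot("side")["pixels"][175:315,260:440,::-1]
cv2.imwrite("pics/c.png",cv2.resize(b,None,fx=4,fy=4,interpolation=cv2.INTER_CUBIC))
E
```

```text
time_s: 10.1
position: [0.5533, -0.0327, 0.2875]
orientation: [-0.003, 0.726, 0.688, -0.0]
ft_force: [-14.5, 18.1, 3.1]
grip_width: -0.0001
finger_force: 9.2
[ 3.96977667  3.13980622 -0.14497865]
```

View pics/c.png

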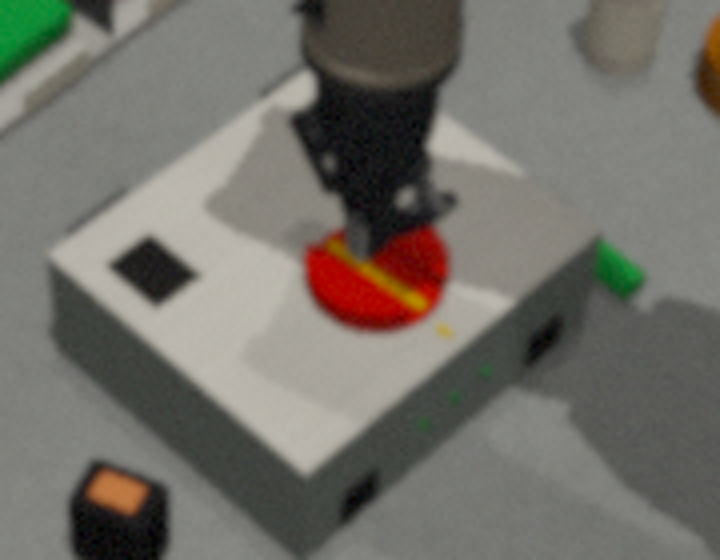

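The slot line now runs from crop (333,243) to (422,304), with the mark at (445,330). I'll measure the angle.

```bash
python3 - <<'E'
from g import *
s=ctrl.snapshot("side"); p=np.load("p.npy"); p[3]=0
T=np.array(s["T"]);P=[]
for u,v in((333,243),(422,304),(445,330)):
    d=T[:3,:3]@[(260+u/4-s["cx"])/s["fx"],-(175+v/4-s["cy"])/s["fy"],-1]; P.append(T[:3,3]+d*(.11-T[2,3])/d[2])
P=np.array(P);print(P,"slot deg",np.degrees(np.arctan2(*(P[0]-P[1])[1::-1])),"want",np.degrees(p[2]))
for f in(1.3,1.4,1.5,1.571):
    p[4]=f;print(f,[((proj(s,slot(p,r))-[260,175])*4).round(0) for r in(.038,-.038)])
E
```

```text
[[ 0.57202799 -0.02916833  0.11      ]
 [ 0.49685651 -0.02882872  0.11      ]
 [ 0.47285593 -0.02231645  0.11      ]] slot deg -0.258847276690407 want -3.9669105231161708
1.3 [array([325., 252.]), array([428., 299.])]
1.4 [array([328., 249.]), array([425., 303.])]
1.5 [array([331., 245.]), array([422., 306.])]
1.571 [array([334., 243.]), array([419., 309.])]
```

The angle is about 1.5 rad and the tip meets 18 N, so it is probably at the stop. I'll nudge a little more and compare.

```bash
python3 -m crank '[[[-0.05,-0.06,0],[0,0,0],1],[[0,-0.06,0],[0,0,0],1],[[0,0,0],[0,0,0],1],[[0,0,0],[0,0,0],1]]'
```

```text
time_s: 10.7
position: [0.5521, -0.0344, 0.2875]
orientation: [-0.003, 0.725, 0.688, 0.001]
ft_force: [-12.4, 29.2, 1.6]
grip_width: -0.0001
finger_force: 14.4
```

29 N at a 20 mm lever is far above the friction, so it is at the stop. I'll relieve the push, lift out and look.

```bash
python3 -m crank '[[[0,0.15,0],[0,0,0],1],[[0,0.1,0],[0,0,0],1],[[0,0,0],[0,0,0],1],[[0,0,0.4],[0,0,0],1],[[0,0,0.9],[0,0,0],1],[[0,0,0.9],[0,0,0],1],[[0,0,0.9],[0,0,0],1],[[-0.3,-0.9,0.6],[0,0,0],1],[[-0.3,-0.9,0.6],[0,0,0],1],[[-0.3,-0.9,0],[0,0,0],1],[[-0.3,-0.9,0],[0,0,0],1],[[-0.3,-0.9,0],[0,0,0],1],[[-0.3,-0.9,0],[0,0,0],1],[[-0.3,-0.9,0],[0,0,0],1],[[0,0,0],[0,0,0],1],[[0,0,0],[0,0,0],1]]'; python3 - <<'E'
from station import ctrl
import cv2
a=ctrl.snapshot("top")["pixels"][190:320,240:430,::-1];b=ctrl.snapshot("side")["pixels"][175:315,260:440,::-1]
cv2.imwrite("pics/d.png",cv2.resize(b,None,fx=4,fy=4,interpolation=cv2.INTER_CUBIC))
cv2.imwrite("pics/dt.png",cv2.resize(a,None,fx=4,fy=4,interpolation=cv2.INTER_CUBIC))
E
```

```text
time_s: 12.7
position: [0.4905, -0.2204, 0.4173]
orientation: [0.0, 0.727, 0.687, 0.0]
ft_force: [0.7, -0.3, -0.1]
grip_width: 0.0001
finger_force: 0.0
```

View pics/d.png

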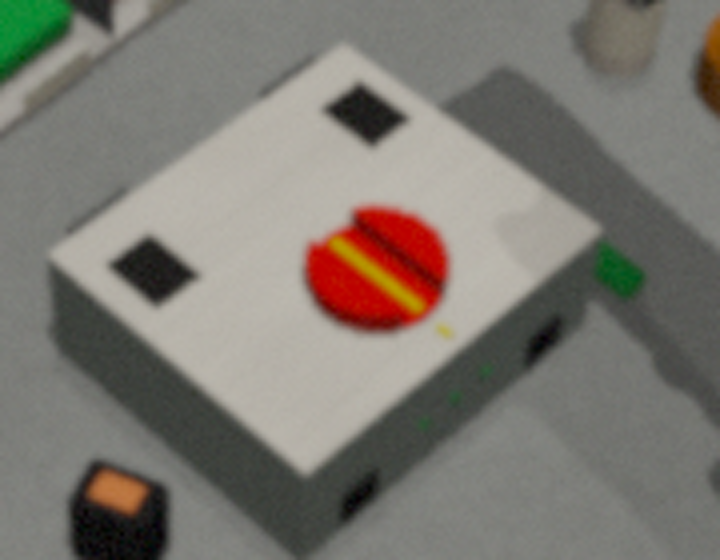

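View pics/dt.png

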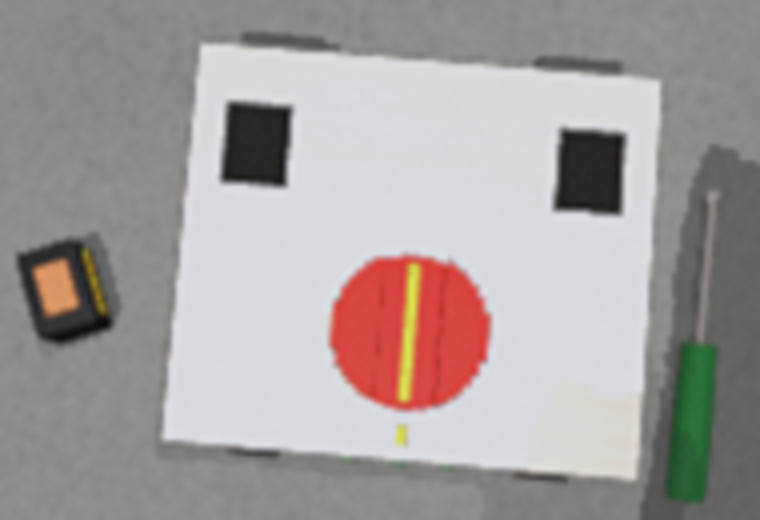

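Seen from above, the yellow slot line runs from (413,264) to (404,402) and points at the mark at (402,435), parallel to the case sides. The cover is flush, and the battery and driver are where they were.

```bash
python3 -c "
from station import ctrl
print(ctrl.finish_job())"
```

```text
the job is handed in; nothing more can be done
None
```

The cover is pushed shut and the fastener turned clockwise to its stop, with the slot on the yellow mark, the fingers clear and the battery and screwdriver not moved; I handed the job in at about 13 s, and no verdict was returned.

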